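Size a cast ring on the taper gauge and bin it

ROBOT

A 7-joint arm with a two-finger parallel gripper is mounted at the origin on a cart in front of the work surface, level with it; the furniture and walls round the work are solid. World frame = base frame: x ahead of the robot, y to its left, z up, the work surface at z = 0. Lengths are in m, angles in rad, forces in N, time in s.
With the tool pointing down it reaches from about 0.4 to 0.925 m from the base axis. Payload 5.6 kg.
Tool frame: the origin (TCP) lies between the finger pads; the fingertips stand arm.tcp_to_tips ahead of it and the grasp point (between the pads) lies 5 mm behind it (arm.tcp_to_tips is the distance from the TCP to the fingertips, in m); z points along the fingers, y is the line along which they close (so a half turn about z gives the same grasp; the last joint's range is limited). The gripper opens to 85 mm and grips with 20 to 120 N. Pads are 22 mm wide; open, the fingers measure 114 mm over their backs; the gripper's body (76 mm by 85 mm) begins 54 mm behind the grasp point. The pads swing forward as they close: fully open they stand 13 mm farther back than shut.
Start: joints at [-1.335, 0.468, -0.012, 1.603, 0.006, 1.071, -0.056], TCP at [0.179, 0.625, 0.245] pointing down, gripper open.
Joint ranges: [-2.53, 2.53], [-0.31, 2.02], [-1.57, 1.55], [0.28, 2.44], [-1.29, 4.43], [0.15, 1.84], [-2.92, 2.92]. Speed limits (rad/s): [2.57, 2.57, 3.14, 3.14, 3.14, 3.14, 3.14].

INTERFACE

Orientations are given as a unit quaternion [w, x, y, z].
In Python, from cell import arm, camrig, workorder gives the robot as it stands (arm), with the cameras (camrig) and the job (workorder).
- The arm moves only by the shell command python3 nudge.py [OPENING] [FORCE], which reads ROWS from standard input. ROWS is a JSON object whose key "ticks" holds a list of rows, 1 to 12 of them, each of 6 numbers: dx, dy, dz in fractions of the full range, 1 being 100 cm, then a rotation vector rx, ry, rz in normalised numbers (1 is pi rad); each row is the pose to reach, as a shift and turn from the pose commanded when the command began, along the tool's axes at that moment; what a row does not reach only later rows make up. A row lasts 1/10 s, in which the tool goes at most 0.05 m and 0.15 rad, less where a joint would pass 70% of its speed; a pose out of reach is approached as far as the arm can. OPENING is the finger opening in m, set as the command begins (- or left out keeps the last). The fingers move at their own pace and stop on an object; FORCE is the grip in N (left out, the last holds). Time passes only in rows, so rows that do not move let the fingers close. It prints the time, the measured TCP pose, the force, the opening and the grip force at its end. Input that does not fit is refused with a message, and nothing moves.
- arm.get_obs(): the state, without advancing time (a new reading comes with each control period).
- camrig.get_image(name): name is "scene" or "top"; returns the picture (420x560x3 uint8, blue, green, red); there is no depth.
- camrig.calibration(name): a dict with "K" (3x3 intrinsics, pixels), "view" (4x4, takes a point from world to camera coordinates). Camera axes: x right, y down, z forward; pixel columns grow to the right and rows downward; lengths in m; the calibration is good to about 2 mm. A picture is of the moment at which its call begins. calibration takes no time and is no camera call.
- workorder.finish_job(): hands the job in; it is judged then, once.
The state is a dict: "time": time; "q": joint angles; "qd": joint speeds; "joint_torque": joint torques, N m; "ee_pos": TCP position; "ee_rot": TCP orientation; "wrist_force": force on the tool from outside, world axes, zero at the start; "wrist_torque": the same for the moment, N m; "grip_width": finger opening in m; "gripper_force": force on a finger pad.
Only numpy, scipy, OpenCV 4.12 (cv2) and the standard library are available. Lean on these libraries where they do the work, as an engineer would, in place of code of your own. Each camera call takes 0.05 s, during which the arm holds its last target. There are 200 camera calls.

TASK

The ring in the right-hand cavity of the open black mould (the cavity nearer the gauge) has cured: lift it out and slide it down the tapered mandrel of the gauge until it stops, and see whether its lower face has come to rest in the blue or the yellow band. Then take it off the mandrel and put it in the bin of that colour. Leave the other ring alone in its cavity, where it is still curing.

Things in the scene. Friction and masses are not known exactly. Their poses are not given: they have to be found in the camera images.
- ring_0: Cream cast ring, outside diameter 90 mm, 30 mm wide between its flat faces, 0.16 kg; origin at its centre, x = the ring's axis. Stands on edge in one of the mould's cavities. ring_0 and ring_1 look alike: one has a 44 mm bore, the other 54 mm, and which is on the right varies.
- ring_1: The other ring: see ring_0. Either is gripped from above across its 30 mm width, at the top of the rim, the fingertips at most 14 mm below the top so that they stay clear of the mandrel.
- mould: Black lower half of a split mould, fixed, 160 mm (x) by 134 mm (y), 57 mm high; origin at the centre of its underside, x from the right cavity to the left one (to the robot's left). Two half-round cavities 46 mm deep, 35 mm wide, 85 mm apart, open above; each holds a ring, axis along the mould's x, the ring's top 101 mm above the table. Lift a ring straight up by 55 mm to clear it.
- cavity_right (a point): Centre of the ring as it sits in the right-hand cavity (the mould's -x side, nearer the gauge), 56 mm above the table.
- cavity_left (a point): Centre of the ring as it sits in the left-hand cavity (the mould's +x side), 56 mm above the table.
- mandrel: Smooth round tapered mandrel of the gauge, fixed, rising toward the robot's right at 35 degrees above the horizontal. Origin: centre of its big end, 62 mm above the table; z runs along its axis to the tip, 150 mm on; x points across it, obliquely down. Diameter 65 mm at the big end, 32 mm at the tip, even taper. A ring must be moved down it: it may not slide by itself.
- gauge: The gauge's dark base plate (150 by 100 by 14 mm), fixed, with the inclined grey block (80 mm wide) that carries the mandrel at its big end; the block's top is 88 mm above the table. Origin on the table, 62 mm below the centre of the mandrel's big end; x points the way the mandrel leans, to the robot's right.
- band_blue (a point): On the mandrel's axis at the middle of its blue band, which is 40 mm long, 95 mm from the big end. The lower face (toward the big end) of a ring with a 44 mm bore stops near here.
- band_yellow (a point): On the mandrel's axis at the middle of its yellow band, which is 40 mm long, 50 mm from the big end. The lower face of a ring with a 54 mm bore stops near here.
- bin_blue: Blue open-topped bin, fixed, 110 mm (x) by 150 mm (y) outside, 45 mm high, wall and floor 4 mm; origin at the centre of its underside. Two 12 mm high floor ribs along x, 52 mm apart, keep a ring from rolling: it stands on edge between them in the middle, axis along x, its centre 49 mm above the table.
- bin_yellow: Yellow open-topped bin of the same size; origin at the centre of its underside. The two bins trade places.

How it is judged:
By the outcome, as a careful person would: the job done as asked, in the order asked, and still so for the second after the job is handed in, with the robot touching nothing.
It also fails if it takes over 51 s, if anything falls off the work surface, if the arm or the gripper's body presses on something with over 40 N, if the wrist force passes 120 N, or if a joint passes its speed limit or range.

## Working session

There is one attempt and no reset: what is moved stays moved. The work goes in short steps, Python scripts to look and compute and a shell command to move; the robot and the scene stay as the last step left them, time stands still between calls to the robot, and variables do not carry over. Pictures are saved under pics/ and viewed, at most 13 in all, crops included, and the job is handed in when it is done.

```bash
ls; mkdir -p pics
python3 - <<'E'
from cell import arm, camrig, workorder
import cv2
for n in("scene","top"):
    cv2.imwrite(f"pics/{n}0.png",camrig.get_image(n)); c=camrig.calibration(n); print(n,c["K"],c["view"])
o=arm.get_obs();print({k:o[k] for k in("time","ee_pos","ee_rot","grip_width")},arm.tcp_to_tips)
E
```

```text
cell.py
nudge.py
pics
scene [[493.48283429   0.         278.59136433]
 [  0.         493.48283429 210.43482901]
 [  0.           0.           1.        ]] [[-0.97971715  0.20005481 -0.01150594  0.52089502]
 [ 0.13186804  0.6004268  -0.78873219 -0.02602307]
 [-0.15088119 -0.77425172 -0.61462927  1.61418069]
 [ 0.          0.          0.          1.        ]]
top [[432.25814449   0.         277.01208911]
 [  0.         432.25814449 214.92155999]
 [  0.           0.           1.        ]] [[ 0.02543913 -0.99962724  0.00991127  0.03911513]
 [-0.98139503 -0.02686009 -0.19011136  0.57218846]
 [ 0.19030671 -0.00489061 -0.9817125   1.18935938]
 [ 0.          0.          0.          1.        ]]
{'time': 0.1, 'ee_pos': array([0.17880967, 0.62441278, 0.24442515]), 'ee_rot': array([-5.30429750e-05,  1.38972452e-01,  9.90295909e-01, -8.16339065e-04]), 'grip_width': 0.08524898224593735} 0.014
```

View pics/scene0.png

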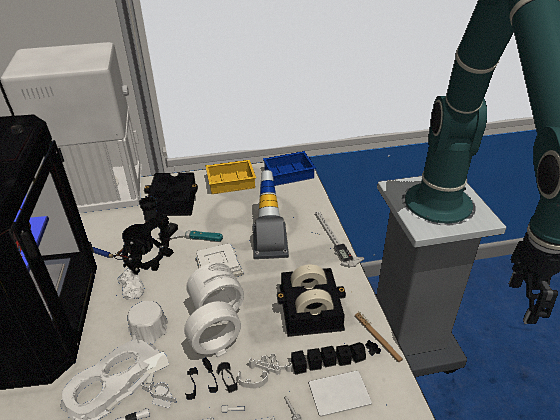

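View pics/top0.png

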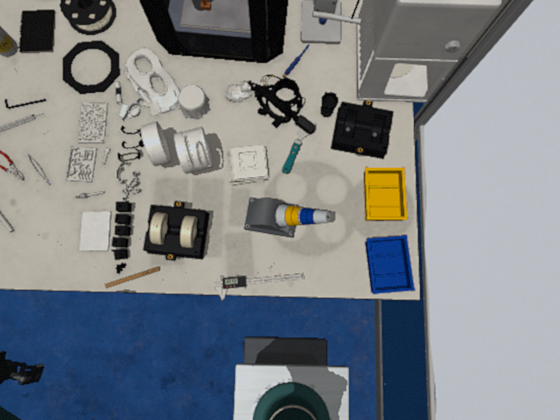

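The scene view shows the mould at about (313,300), the mandrel at (268,200), the yellow bin at (230,176) and the blue bin at (288,166). In the top view the mould is at (177,231), the gauge at (290,215), and the bins at (386,193) yellow and (390,264) blue. I'll enlarge these for measuring.

Run:
```python
import cv2
t=cv2.imread("pics/top0.png");s=cv2.imread("pics/scene0.png")
def crop(im,x,y,w,h,k,step,n):
    c=cv2.resize(im[y:y+h,x:x+w],None,fx=k,fy=k,interpolation=cv2.INTER_CUBIC)
    for u in range(-(-x//step)*step,x+w,step): cv2.line(c,(int((u-x+.5)*k),0),(int((u-x+.5)*k),5),(0,0,255),1);cv2.putText(c,str(u),(int((u-x+.5)*k),14),0,.35,(0,0,255))
    for v in range(-(-y//step)*step,y+h,step): cv2.line(c,(0,int((v-y+.5)*k)),(5,int((v-y+.5)*k)),(0,0,255),1);cv2.putText(c,str(v),(7,int((v-y+.5)*k)),0,.35,(0,0,255))
    cv2.imwrite(n,c);print(c.shape)
crop(t,135,190,210,80,3.8,10,"pics/t1.png")
crop(t,355,155,70,150,4,10,"pics/t2.png")
crop(s,200,145,160,195,3,10,"pics/s1.png")
```

```text
(304, 798, 3)
(600, 280, 3)
(585, 480, 3)
```

View pics/t1.png

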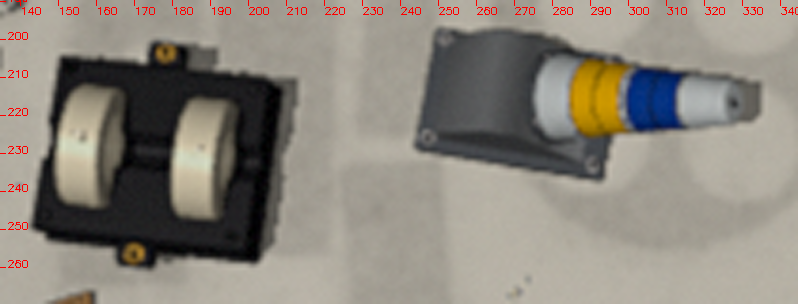

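View pics/t2.png

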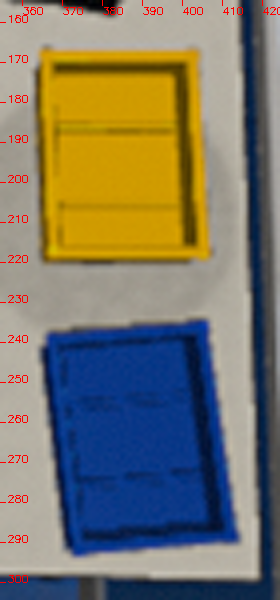

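View pics/s1.png

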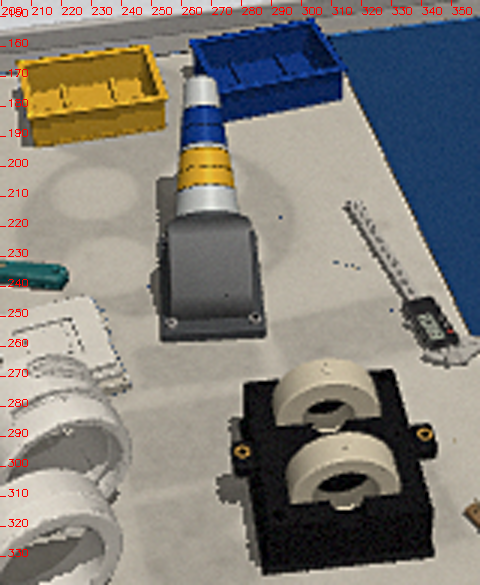

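Top crop: the mould lugs are at crop (166,52) and (133,253), the mandrel tip is near (736,101), and the cream rings are at about (95,150) and (205,160). Bin rim corners: yellow (40,50), (200,48), (210,258), (43,260); blue (43,335), (208,320), (238,540), (75,553). In the scene crop the lugs are at (242,451) and (424,433), and the bands are at about (205,125) and (207,167).

```bash
cat > h.py <<'E'
import numpy as np,cv2
from cell import arm, camrig, workorder
from scipy.optimize import least_squares,minimize
C={n:camrig.calibration(n) for n in("top","scene")}
for n in C: C[n]={k:np.array(C[n][k]) for k in("K","view")}
def proj(n,P):
    P=np.atleast_2d(P);c=P@C[n]["view"][:3,:3].T+C[n]["view"][:3,3];p=c@C[n]["K"].T;return p[:,:2]/p[:,2:]
def tri(a,b):
    f=least_squares(lambda X:np.r_[proj("top",X)[0]-a,proj("scene",X)[0]-b],[.6,0,.05]);return f.x,np.abs(f.fun).max()
def cone(p,z0,z1,n,up=4):
    """mask of a mandrel band, supersampled; p = base x,y,yaw(of lean),z"""
    x,y,w,zz=p;e=np.radians(35);h=np.array([np.cos(w),np.sin(w),0]);a=np.cos(e)*h+np.array([0,0,np.sin(e)])
    u=np.cross(a,h);u/=np.linalg.norm(u);v=np.cross(a,u);O=np.array([x,y,zz])
    th=np.linspace(0,2*np.pi,49);r=lambda z:(.065-.033*z/.15)/2
    cam=-C[n]["view"][:3,:3].T@C[n]["view"][:3,3]
    m=np.zeros((420*up,560*up),np.uint8)
    ring=lambda z:O+z*a+r(z)*(np.cos(th)[:,None]*u+np.sin(th)[:,None]*v)
    R0,R1=ring(z0),ring(z1);q0,q1=proj(n,R0),proj(n,R1)
    N=np.cos(th)[:,None]*u+np.sin(th)[:,None]*v+.11*a
    for i in range(48):
        if N[i]@(cam-R0[i])>0: cv2.fillConvexPoly(m,np.round((np.array([q0[i],q0[i+1],q1[i+1],q1[i]])+.5)*up).astype(np.int32),255)
    return m
E
cat > m.py <<'E'
from h import *
T=lambda p:np.array(p)/3.8+[134.5,189.5]; S=lambda p:np.array(p)/3+[199.5,144.5]; T2=lambda p:np.array(p)/4+[354.5,154.5]
l=[tri(T(a),S(b)) for a,b in (((166,52),(242,451)),((133,253),(424,433)))]
print("lugs",l); L0,L1=l[0][0],l[1][0];mid=(L0+L1)/2;d=L0-L1;d=d[:2]/np.linalg.norm(d[:2]);ax=np.array([-d[1],d[0]])
print("mould",mid,"axis",ax,"right ring",mid[:2]-.0425*ax,"left",mid[:2]+.0425*ax,"lug spacing",np.linalg.norm(L0-L1))
for nm,t,s in(("yellow",[(40,50),(200,48),(210,258),(43,260)],[(20,62),(167,95)and(150,45),(167,95),(33,115)]),("blue",[(43,335),(208,320),(238,540),(75,553)],[(190,40),(312,18),(345,68),(213,92)])):
    loc=np.array([(1,1),(1,-1),(-1,-1),(-1,1)])*[.075,.055]  # far-left,far-right,near-right,near-left (x,y)
    def pts(p):
        c,s_=np.cos(p[2]),np.sin(p[2]);return np.c_[loc@np.array([[c,s_],[-s_,c]]),np.full(4,p[3])]
    order=[3,3,3,3]
    t_=np.array([T2(q) for q in t]);s_=np.array([S(q) for q in s])
    perm=[1,0,3,2]
    best=None
    import itertools
    for perm in itertools.permutations(range(4)):
        f=least_squares(lambda p:np.r_[(proj("top",pts(p))-t_).ravel(),(proj("scene",pts(p))[list(perm)]-s_).ravel()],[.6,-.3,0,.045])
        if best is None or f.cost<best.cost: best=f;bp=perm
    print(nm,best.x,np.round(best.fun,1),bp)
im={n:cv2.imread(f"pics/{n}0.png") for n in C}
roi={"top":(260,195,350,240),"scene":(250,160,285,225)}
obs={}
for n in C:
    hsv=cv2.cvtColor(im[n],cv2.COLOR_BGR2HSV);x0,y0,x1,y1=roi[n]
    for b,(lo,hi) in {"y":(18,34),"b":(105,130)}.items():
        m=((hsv[...,0]>=lo)&(hsv[...,0]<=hi)&(hsv[...,1]>120)).astype(np.uint8)*255
        k=np.zeros_like(m);k[y0:y1,x0:x1]=m[y0:y1,x0:x1]
        k=cv2.morphologyEx(k,cv2.MORPH_CLOSE,np.ones((3,3)));_,lab,st,_=cv2.connectedComponentsWithStats(k);k=(lab==1+st[1:,4].argmax()).astype(np.uint8);obs[n,b]=k;print(n,b,cv2.boundingRect(k),k.sum())
def mom(m,up): M=cv2.moments(m,True);return np.array([M["m10"]/M["m00"],M["m01"]/M["m00"]])/up-(.5-.5/up if up>1 else 0)
Z={"y":(.03,.07),"b":(.075,.115)}
keys=[("top","y"),("top","b"),("scene","y")]
f=least_squares(lambda p:np.concatenate([mom(cone(p,*Z[b],n),4)-mom(obs[n,b],1) for n,b in keys]),[.6,-.05,-1.6,.062],diff_step=5e-3,x_scale=[.1,.1,.1,.1])
print("mandrel base",f.x,np.round(f.fun,2))
e=np.radians(35);a=np.array([np.cos(f.x[2])*np.cos(e),np.sin(f.x[2])*np.cos(e),np.sin(e)])
O=np.array([f.x[0],f.x[1],f.x[3]]);print("tip top px",proj("top",O+.15*a),"seen",T((736,101)))
for n,b in keys+[("scene","b")]: print(n,b,cv2.boundingRect(cone(f.x,*Z[b],n)))
E
python3 m.py
```

```text
lugs [(array([0.59642777, 0.33924794, 0.05938163]), np.float64(0.0713880917753329)), (array([0.44387597, 0.35277402, 0.06066487]), np.float64(0.03896617314080686))]
mould [0.52015187 0.34601098 0.06002325] axis [0.08831898 0.99609224] right ring [0.51639831 0.30367706] left [0.52390543 0.3883449 ] lug spacing 0.1531556445835279
yellow [ 6.00000000e-01 -1.99251795e+01  1.04855281e-02 -3.41828326e-01] [ -92.6  206.  -101.7  206.9 -104.4  199.5  -94.1  198.6  189.5  104.1
  183.2  103.5  191.2  107.5  197.2  107.6] (1, 2, 3, 0)
blue [ 0.6        12.42540823  0.10266402 -0.17364059] [ -95.6  145.4 -102.3  146.3 -105.5  141.9 -100.   141.7  138.7   79.
  135.4   77.8  141.8   80.7  147.    82. ] (1, 2, 3, 0)
top y (285, 205, 16, 21) 246
top b (300, 208, 14, 16) 195
scene y (259, 194, 19, 15) 219
scene b (260, 160, 25, 34) 536
mandrel base [ 0.56976627  0.04246682 -1.71721167  0.06466756] [ 0.04 -0.1   0.    0.04  0.05 -0.04]
tip top px [[327.40964896 216.46288745]] seen [328.18421053 216.07894737]
top y (1138, 821, 74, 84)
top b (1197, 829, 71, 72)
scene y (1035, 775, 80, 63)
scene b (1040, 720, 65, 61)
```

```bash
sed -i 's/np.c_\[loc@np.array(\[\[c,s_\],\[-s_,c\]\]),/np.c_[loc@np.array([[c,s_],[-s_,c]])+p[:2],/' m.py; python3 m.py | grep -A1 -E "yellow|blue"
cat > r.py <<'E'
from h import *
im={n:cv2.imread(f"pics/{n}0.png") for n in C}
# ring fit: hull of visible cream region vs hull of cylinder part above z=.06
def hull(p,n,up=4):
    x,y,w,z=p;a=np.array([np.cos(w),np.sin(w),0]);h=np.array([-a[1],a[0],0]);th=np.linspace(0,2*np.pi,181)
    P=np.array([np.array([x,y,z])+s*a+.045*(np.cos(t)*h+np.sin(t)*np.array([0,0,1])) for s in(-.015,.015) for t in th if z+.045*np.sin(t)>.059])
    m=np.zeros((420*up,560*up),np.uint8);cv2.fillConvexPoly(m,cv2.convexHull(np.round((proj(n,P)+.5)*up).astype(np.int32)),255);return m
for nm,ex,rois in(("right",(.516,.304),{"top":(175,205,202,255),"scene":(285,258,335,290)}),("left",(.524,.388),{"top":(145,205,172,255),"scene":(290,287,335,312)})):
    for n,(x0,y0,x1,y1) in rois.items():
        g=im[n].min(axis=2);k=np.zeros_like(g);k[y0:y1,x0:x1]=(g[y0:y1,x0:x1]>85)*255
        _,lab,st,_=cv2.connectedComponentsWithStats(k);k=lab==1+st[1:,4].argmax()
        ys,xs=np.nonzero(k);m=hull((*ex,1.482,.056),n);r=np.array(cv2.boundingRect(m))/4
        print(nm,n,"obs l,t,r,b",xs.min(),ys.min(),xs.max()+1,ys.max()+1,"pred",r[0],r[1],r[0]+r[2],r[1]+r[3])
E
python3 r.py
```

```text
yellow [ 0.64627302 -0.2602841   0.02293714  0.05046451] [ 0.9  1.1 -1.9  1.8 -1.7 -0.9  2.1 -1.6  0.5 -0.4 -0.4 -0.2 -0.3  0.
 -0.2 -0.6] (1, 2, 3, 0)
blue [ 0.44147301 -0.2689514   0.10603913  0.04952457] [ 2.1  0.3 -1.2  1.  -1.4 -1.2  0.5 -1.3  0.5  0.2 -0.3  0.5 -0.5 -0.5
  1.9 -0.8] (1, 2, 3, 0)
right top obs l,t,r,b 180 217 194 247 pred 180.0 215.5 197.0 248.25
right scene obs l,t,r,b 285 258 335 287 pred 290.5 264.5 327.25 286.5
left top obs l,t,r,b 149 213 164 244 pred 149.75 212.0 167.75 244.75
left scene obs l,t,r,b 297 287 333 312 pred 294.75 288.75 333.5 312.25
```

```bash
cat >> h.py <<'E'
from scipy.spatial.transform import Rotation as Ro
RINGX=np.array([.0883,.9961,0])
def down(y): # tool frame, z down, y along given horizontal
    y=np.array(y,float);y/=np.linalg.norm(y);z=np.array([0,0,-1.]);return np.c_[np.cross(y,z),y,z]
W=-1.7172;E=np.radians(35);MA=np.array([np.cos(W)*np.cos(E),np.sin(W)*np.cos(E),np.sin(E)]);MO=np.array([.5698,.0425,.0634])
MD=np.cross(MA,np.cross(MA,[0,0,1]));MD/=np.linalg.norm(MD)  # across, obliquely down
def mand(): return np.c_[np.cross(-MA,MD),-MA,MD]
def pose():
    o=arm.get_obs();q=np.array(o["ee_rot"]);return np.array(o["ee_pos"]),Ro.from_quat(q[[1,2,3,0]]).as_matrix(),o
def rel(p,R,p0,R0): return np.round(np.r_[R0.T@(np.array(p)-p0),Ro.from_matrix(R0.T@R).as_rotvec()],4)
E
python3 - <<'E'
from h import *
p,R,o=pose();print(R);print(MA,MD)
G=down(RINGX);print(rel([.516,.304,.18],G,p,R)); print(rel([.516,.304,.103],G,p,R))
E
```

```text
[[-9.61373309e-01  2.75247616e-01 -3.31953766e-04]
 [ 2.75247789e-01  9.61371982e-01 -1.60209145e-03]
 [-1.21840801e-04 -1.63157750e-03 -9.99998662e-01]]
[-0.11949891 -0.81038885  0.57357644] [-0.08367404 -0.56744038 -0.81915204]
[-0.4124 -0.2151  0.0648 -0.0016 -0.     -0.1904]
[-0.4123 -0.215   0.1418 -0.0016 -0.     -0.1904]
```

Units first: turns go in shares of pi rad. So -0.19 rad is -0.0605.

```bash
echo '{"ticks": [[-0.4124, -0.2151, 0.065, 0, 0, -0.0605], [-0.4124, -0.2151, 0.065, 0, 0, -0.0605], [-0.4124, -0.2151, 0.065, 0, 0, -0.0605], [-0.4124, -0.2151, 0.065, 0, 0, -0.0605], [-0.4124, -0.2151, 0.065, 0, 0, -0.0605], [-0.4124, -0.2151, 0.065, 0, 0, -0.0605], [-0.4124, -0.2151, 0.065, 0, 0, -0.0605], [-0.4124, -0.2151, 0.065, 0, 0, -0.0605], [-0.4124, -0.2151, 0.065, 0, 0, -0.0605], [-0.4124, -0.2151, 0.065, 0, 0, -0.0605], [-0.4124, -0.2151, 0.065, 0, 0, -0.0605], [-0.4124, -0.2151, 0.065, 0, 0, -0.0605]]}' | python3 nudge.py 0.06
python3 - <<'E'
from h import *
p,R,o=pose();print(p,o["wrist_force"]);G=down(RINGX);print(rel([.516,.304,.103],G,p,R))
t=camrig.get_image("top");s=camrig.get_image("scene");
cv2.imwrite("pics/v1.png",np.hstack([cv2.resize(t[190:290,130:230],None,fx=4,fy=4),cv2.resize(s[200:350,250:350],(400,600))[:400]]))
E
```

```text
time: 1.3
ee_pos: [0.5157, 0.3046, 0.1798]
ee_rot: [-0.001, 0.045, 0.999, -0.0]
wrist_force: [0.7, -0.2, 0.5]
grip_width: 0.0599
gripper_force: 0.0
[0.51571187 0.30464748 0.17980775] [ 0.66600752 -0.15134359  0.4924106 ]
[-0.0004 -0.0006  0.0768 -0.0002 -0.0012 -0.0009]
```

View pics/v1.png

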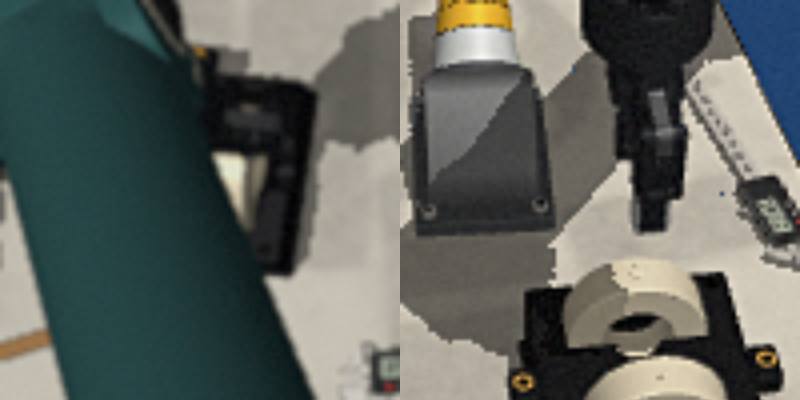

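The wrist is centred over the right ring: fingertips at crop (650,225), ring crown at (640,265). The arm hides the top view here. Next I descend and grip.

```bash
echo '{"ticks": [[0, 0, 0.03, 0, 0, 0], [0, 0, 0.05, 0, 0, 0], [0, 0, 0.07, 0, 0, 0], [0, 0, 0.077, 0, 0, 0], [0, 0, 0.077, 0, 0, 0]]}' | python3 nudge.py && echo '{"ticks": [[0, 0, 0, 0, 0, 0], [0, 0, 0, 0, 0, 0], [0, 0, 0, 0, 0, 0], [0, 0, 0, 0, 0, 0], [0, 0, 0, 0, 0, 0], [0, 0, 0, 0, 0, 0], [0, 0, 0, 0, 0, 0], [0, 0, 0, 0, 0, 0]]}' | python3 nudge.py 0.02 50
```

```text
time: 1.9
ee_pos: [0.5148, 0.3055, 0.1025]
ee_rot: [-0.001, 0.043, 0.999, -0.0]
wrist_force: [-0.1, 0.6, 0.3]
grip_width: 0.0598
gripper_force: 0.0
time: 2.7
ee_pos: [0.5169, 0.3052, 0.1047]
ee_rot: [0.001, 0.044, 0.999, 0.001]
wrist_force: [-1.2, -0.4, 6.2]
grip_width: 0.0284
gripper_force: 49.7
```

```bash
echo '{"ticks": [[0, 0, -0.015, 0, 0, 0], [0, 0, -0.03, 0, 0, 0], [0, 0, -0.05, 0, 0, 0], [0, 0, -0.075, 0, 0, 0], [0, 0, -0.11, 0, 0, 0], [0, 0, -0.15, 0, 0, 0], [0, 0, -0.18, 0, 0, 0], [0, 0, -0.18, 0, 0, 0], [0, 0, -0.18, 0, 0, 0]]}' | python3 nudge.py
python3 - <<'E'
from h import *
p,R,o=pose();print(p,o["wrist_force"],o["gripper_force"])
s=camrig.get_image("scene");cv2.imwrite("pics/v2.png",cv2.resize(s[120:350,200:360],None,fx=2.6,fy=2.6,interpolation=3))
E
```

```text
time: 3.6
ee_pos: [0.5161, 0.3045, 0.2845]
ee_rot: [0.001, 0.044, 0.999, 0.001]
wrist_force: [0.3, 0.1, -1.6]
grip_width: 0.0286
gripper_force: 49.8
[0.51612005 0.30450469 0.28449493] [ 0.25644602  0.06950009 -1.63157967] 49.826696931850165
```

View pics/v2.png

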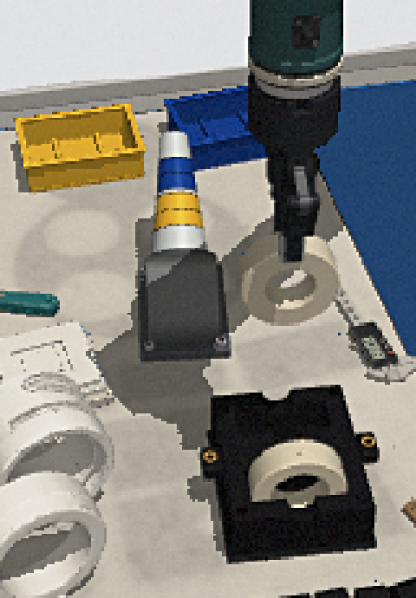

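Ring held square, centre at about (291,279) in the crop. The other ring is untouched in its cavity.

Run:
```python
from h import *
p,R,o=pose();G=mand();t=lambda c:np.array(c)-.0485*MD
print("ring px pred",(proj("scene",p+.0485*R[:,2])-[200,120])*2.6+1.3)
print(t([.537,-.18,.29]),rel(t([.537,-.18,.29]),G,p,R))
for s in(.25,.2,.11,.065): print(s,t(MO+s*MA),rel(t(MO+s*MA),G,t([.537,-.18,.29]),G))
```

```text
ring px pred [[287.6945291  280.35540829]]
[ 0.54105819 -0.15247914  0.32972887] [-0.0659 -0.4526 -0.0465  0.6101  0.0169  0.056 ]
0.25 [ 0.54398346 -0.13257635  0.24652298] [0.     0.0642 0.0566 0.     0.     0.    ]
0.2 [ 0.54995841 -0.09205691  0.21784416] [0.     0.1142 0.0566 0.     0.     0.    ]
0.11 [ 0.56071331 -0.01912191  0.16622228] [0.     0.2042 0.0566 0.     0.     0.    ]
0.065 [0.56609076 0.01734558 0.14041134] [0.     0.2492 0.0566 0.     0.     0.    ]
```

To row units: 0.61 rad is 0.1942.

```bash
echo '{"ticks": [[-0.005, -0.02, -0.04, 0, 0, 0], [-0.0659, -0.4526, -0.0465, 0.1942, 0.0054, 0.0178], [-0.0659, -0.4526, -0.0465, 0.1942, 0.0054, 0.0178], [-0.0659, -0.4526, -0.0465, 0.1942, 0.0054, 0.0178], [-0.0659, -0.4526, -0.0465, 0.1942, 0.0054, 0.0178], [-0.0659, -0.4526, -0.0465, 0.1942, 0.0054, 0.0178], [-0.0659, -0.4526, -0.0465, 0.1942, 0.0054, 0.0178], [-0.0659, -0.4526, -0.0465, 0.1942, 0.0054, 0.0178], [-0.0659, -0.4526, -0.0465, 0.1942, 0.0054, 0.0178], [-0.0659, -0.4526, -0.0465, 0.1942, 0.0054, 0.0178], [-0.0659, -0.4526, -0.0465, 0.1942, 0.0054, 0.0178], [-0.0659, -0.4526, -0.0465, 0.1942, 0.0054, 0.0178]]}' | python3 nudge.py
python3 - <<'E'
from h import *
p,R,o=pose();G=mand();t=lambda c:np.array(c)-.0485*MD
print(rel(t([.537,-.18,.29]),G,p,R))
for s in(.25,.2): print(s,rel(t(MO+s*MA),G,p,R))
E
```

```text
time: 4.85
ee_pos: [0.5407, -0.1526, 0.3284]
ee_rot: [-0.023, 0.071, 0.951, -0.299]
wrist_force: [0.1, 0.7, -1.7]
grip_width: 0.0284
gripper_force: 50.2
[-0.0004 -0.0006 -0.0012  0.0008 -0.0027 -0.0008]
0.25 [-0.0005  0.0636  0.0555  0.0008 -0.0027 -0.0008]
0.2 [-0.0004  0.1136  0.0556  0.0008 -0.0027 -0.0008]
```

```bash
echo '{"ticks": [[0, 0.03, 0.03, 0, 0, 0], [0, 0.0636, 0.0555, 0, 0, 0], [0, 0.09, 0.0555, 0, 0, 0], [0, 0.1136, 0.0555, 0, 0, 0], [0, 0.1136, 0.0555, 0, 0, 0], [0, 0.1136, 0.0555, 0, 0, 0]]}' | python3 nudge.py
python3 - <<'E'
from h import *
p,R,o=pose()
s=camrig.get_image("scene");t=camrig.get_image("top")
cv2.imwrite("pics/v3.png",np.hstack([cv2.resize(s[130:230,225:325],(400,400),interpolation=3),cv2.resize(t[165:265,255:355],(400,400),interpolation=3)]))
c=p+.0485*R[:,2];print(rel(MO+.2*MA-.0485*MD,mand(),p,R))
for n,o in(("scene",(225,130)),("top",(255,165))): print(n,[np.round((proj(n,x)-o+.5)*4,1) for x in(c,c+.015*R[:,1],MO+.15*MA)])
E
```

```text
time: 5.45
ee_pos: [0.5506, -0.09, 0.2185]
ee_rot: [-0.022, 0.068, 0.951, -0.3]
wrist_force: [0.1, -0.0, -2.2]
grip_width: 0.0282
gripper_force: 50.2
[ 0.0003 -0.0014  0.0017  0.      0.0006  0.0032]
scene [array([[164. , 107.8]]), array([[164.9, 125.9]]), array([[167.3, 167.7]])]
top [array([[356.3, 209.4]]), array([[335.6, 208.7]]), array([[291.4, 208.2]])]
```

View pics/v3.png

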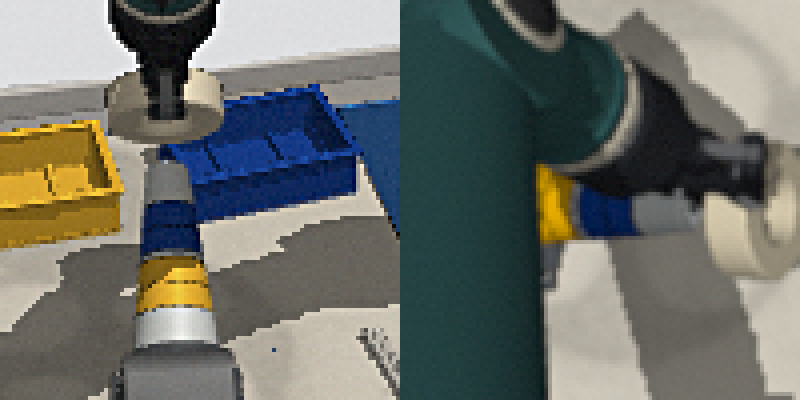

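In the left crop the ring spans x 107–223, centre 165, lined up with the mandrel tip at (169,170). In the right crop the ring stands just beyond the tip. I'll slide it on in steps and watch the force.

```bash
cat > st.py <<'E'
from h import *
p,R,o=pose();c=p+.0485*R[:,2]-MO
print("lower face s mm",round((c@MA-.015)*1e3,1),"off x,z mm",np.round(1e3*np.array([c@mand()[:,0],c@MD]),1),"F tool-mand",np.round(mand().T@o["wrist_force"],1),"grip",round(o["grip_width"],4),"T",np.round(mand().T@o["wrist_torque"],2))
E
echo '{"ticks": [[0, 0.01, 0.001, 0, 0, 0], [0, 0.02, 0.001, 0, 0, 0], [0, 0.03, 0.001, 0, 0, 0], [0, 0.04, 0.001, 0, 0, 0], [0, 0.04, 0.001, 0, 0, 0]]}' | python3 nudge.py; python3 st.py;  echo '{"ticks": [[0, 0.007, 0, 0, 0, 0], [0, 0.014, 0, 0, 0, 0], [0, 0.02, 0, 0, 0, 0], [0, 0.02, 0, 0, 0, 0]]}' | python3 nudge.py; python3 st.py
```

```text
time: 6.05
ee_pos: [0.5554, -0.0576, 0.1943]
ee_rot: [-0.022, 0.068, 0.951, -0.299]
wrist_force: [0.3, 0.8, -1.4]
grip_width: 0.0286
gripper_force: 50.2
lower face s mm 142.8 off x,z mm [-0.4 -0.7] F tool-mand [-0.2  1.5  0.7] grip 0.0286 T [-0.87 -0.02  0.03]
time: 6.45
ee_pos: [0.5578, -0.0423, 0.1834]
ee_rot: [-0.022, 0.069, 0.951, -0.299]
wrist_force: [-0.3, -0.2, -1.4]
grip_width: 0.0284
gripper_force: 50.2
lower face s mm 123.9 off x,z mm [-0.5 -0.6] F tool-mand [0.2 0.6 1.3] grip 0.0284 T [-0.81 -0.04 -0.03]
```

```bash
for i in 1; do echo '{"ticks": [[0, 0.005, 0, 0, 0, 0], [0, 0.01, 0, 0, 0, 0], [0, 0.015, 0, 0, 0, 0], [0, 0.015, 0, 0, 0, 0]]}' | python3 nudge.py >/dev/null; python3 st.py; echo '{"ticks": [[0, 0.004, 0, 0, 0, 0], [0, 0.008, 0, 0, 0, 0], [0, 0.012, 0, 0, 0, 0], [0, 0.012, 0, 0, 0, 0]]}' | python3 nudge.py; python3 st.py; done
```

```text
lower face s mm 109.4 off x,z mm [-0.6 -0.5] F tool-mand [0.8 1.7 2.7] grip 0.0283 T [-0.97  0.03  0.01]
time: 7.25
ee_pos: [0.5607, -0.0226, 0.1681]
ee_rot: [-0.022, 0.07, 0.951, -0.301]
wrist_force: [1.9, -4.7, -4.1]
grip_width: 0.0283
gripper_force: 50.0
lower face s mm 98.9 off x,z mm [-0.4  0.4] F tool-mand [-2.6 -1.2  5.9] grip 0.0283 T [-0.24 -0.41 -0.  ]
```

```bash
echo '{"ticks": [[0, 0.004, 0, 0, 0, 0], [0, 0.006, 0, 0, 0, 0], [0, 0.006, 0, 0, 0, 0]]}' | python3 nudge.py; python3 st.py
```

```text
time: 7.55
ee_pos: [0.5612, -0.0189, 0.1649]
ee_rot: [-0.023, 0.071, 0.951, -0.301]
wrist_force: [0.3, -6.3, -4.0]
grip_width: 0.028
gripper_force: 50.1
lower face s mm 94.1 off x,z mm [-0.4  0.9] F tool-mand [-1.2 -2.8  6.9] grip 0.028 T [ 0.2  -0.5   0.05]
```

```bash
echo '{"ticks": [[0, 0, 0.002, 0, 0, 0], [0, 0.003, 0.002, 0, 0, 0], [0, 0.006, 0.002, 0, 0, 0], [0, 0.006, 0.002, 0, 0, 0]]}' | python3 nudge.py; python3 st.py
```

```text
time: 7.95
ee_pos: [0.562, -0.0164, 0.1626]
ee_rot: [-0.023, 0.071, 0.95, -0.303]
wrist_force: [-2.7, -8.0, 10.4]
grip_width: 0.0282
gripper_force: 51.6
lower face s mm 90.9 off x,z mm [-0.8  1.3] F tool-mand [  1.5 -12.7  -3.8] grip 0.0282 T [ 2.56  0.43 -0.12]
```

```bash
echo '{"ticks": [[0, 0.003, 0, 0, 0, 0], [0, 0.006, 0, 0, 0, 0], [0, 0.006, 0, 0, 0, 0]]}' | python3 nudge.py; python3 st.py;python3 - <<'E'
from h import *
s=camrig.get_image("scene");t=camrig.get_image("top")
cv2.imwrite("pics/v4.png",np.hstack([cv2.resize(s[145:215,235:305],(400,400),interpolation=3),cv2.resize(t[185:245,275:335],(400,400),interpolation=3)]))
E
```

```text
time: 8.25
ee_pos: [0.5624, -0.0155, 0.162]
ee_rot: [-0.023, 0.073, 0.949, -0.307]
wrist_force: [-5.4, -12.5, 23.3]
grip_width: 0.0286
gripper_force: 52.9
lower face s mm 90.2 off x,z mm [-0.9  1.3] F tool-mand [  3.5 -24.2 -11.5] grip 0.0286 T [ 5.45  0.92 -0.11]
```

View pics/v4.png

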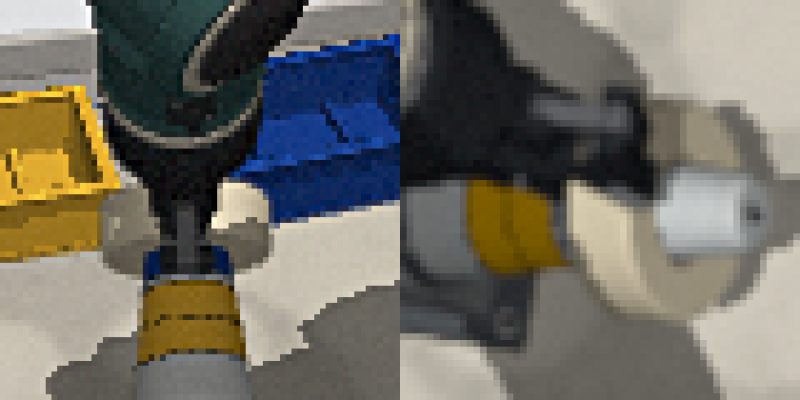

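The ring has stopped: the last 6 mm command moved it only 0.7 mm, with 24 N along the axis. The yellow band is fully visible below the ring, at left-crop (190,315), and the ring's lower face lies inside the blue band (190,262). So it is the 44 mm bore and goes in the blue bin. Next I draw it off along the axis.

```bash
echo '{"ticks": [[0, -0.005, -0.001, 0, 0, 0], [0, -0.01, -0.001, 0, 0, 0], [0, -0.02, -0.001, 0, 0, 0], [0, -0.02, -0.001, 0, 0, 0]]}' | python3 nudge.py; python3 st.py
```

```text
time: 8.75
ee_pos: [0.5606, -0.0243, 0.1695]
ee_rot: [-0.022, 0.07, 0.951, -0.3]
wrist_force: [0.6, -4.0, -2.4]
grip_width: 0.0286
gripper_force: 52.0
lower face s mm 101.1 off x,z mm [-0.7  0.3] F tool-mand [-1.2 -1.8  4.2] grip 0.0286 T [-0.39 -0.05  0.  ]
```

```bash
echo '{"ticks": [[0, -0.015, 0.0005, 0, 0, 0], [0, -0.04, 0.0005, 0, 0, 0], [0, -0.07, 0.0005, 0, 0, 0], [0, -0.11, 0.0005, 0, 0, 0], [0, -0.14, 0, 0, 0, 0], [0, -0.14, 0, 0, 0, 0], [0, -0.14, 0, 0, 0, 0]]}' | python3 nudge.py; python3 st.py
python3 - <<'E'
from h import *
p,R,o=pose()
y=[np.sin(-.106),np.cos(-.106),0]
G=down(y)
# bin x direction: loc y-axis rotated by yaw .106
print(y)
for z in(.26,.102): print(rel([.4415,-.269,z],G,p,R),rel([.4415,-.269,z],G,[.4415,-.269,.26],G))
E
```

```text
time: 9.45
ee_pos: [0.5439, -0.1373, 0.2499]
ee_rot: [-0.021, 0.071, 0.951, -0.299]
wrist_force: [0.8, 1.0, -1.7]
grip_width: 0.0281
gripper_force: 52.3
lower face s mm 240.6 off x,z mm [-0.7 -0.1] F tool-mand [-0.7  1.9  0.7] grip 0.0281 T [-0.86 -0.01  0.02]
[np.float64(-0.10580160882230219), np.float64(0.9943872583508965), 0]
[ 0.0819 -0.1251  0.0747 -0.6056 -0.0749 -0.2463] [0. 0. 0. 0. 0. 0.]
[ 0.0823 -0.0348  0.2043 -0.6056 -0.0749 -0.2463] [0.    0.    0.158 0.    0.    0.   ]
```

To row units: -0.6056 rad is -0.1928.

```bash
echo '{"ticks": [[0.0819, -0.1251, 0.0747, -0.1928, -0.0238, -0.0784], [0.0819, -0.1251, 0.0747, -0.1928, -0.0238, -0.0784], [0.0819, -0.1251, 0.0747, -0.1928, -0.0238, -0.0784], [0.0819, -0.1251, 0.0747, -0.1928, -0.0238, -0.0784], [0.0819, -0.1251, 0.0747, -0.1928, -0.0238, -0.0784], [0.0819, -0.1251, 0.0747, -0.1928, -0.0238, -0.0784], [0.0819, -0.1251, 0.0747, -0.1928, -0.0238, -0.0784], [0.0819, -0.1251, 0.0747, -0.1928, -0.0238, -0.0784], [0.0819, -0.1251, 0.0747, -0.1928, -0.0238, -0.0784]]}' | python3 nudge.py
python3 - <<'E'
from h import *
p,R,o=pose();print(rel([.4415,-.269,.13],down([-.1058,.9944,0]),p,R))
s=camrig.get_image("scene");t=camrig.get_image("top")
cv2.imwrite("pics/v5.png",np.hstack([cv2.resize(s[120:195,245:320],(400,400),interpolation=3),cv2.resize(t[215:315,345:445],(400,400),interpolation=3)]))
E
```

```text
time: 10.35
ee_pos: [0.4423, -0.267, 0.2589]
ee_rot: [-0.002, -0.055, 0.998, -0.0]
wrist_force: [0.9, 0.1, -1.1]
grip_width: 0.0284
gripper_force: 52.3
[ 0.0006 -0.0018  0.1289 -0.0008 -0.0034  0.0044]
```

View pics/v5.png

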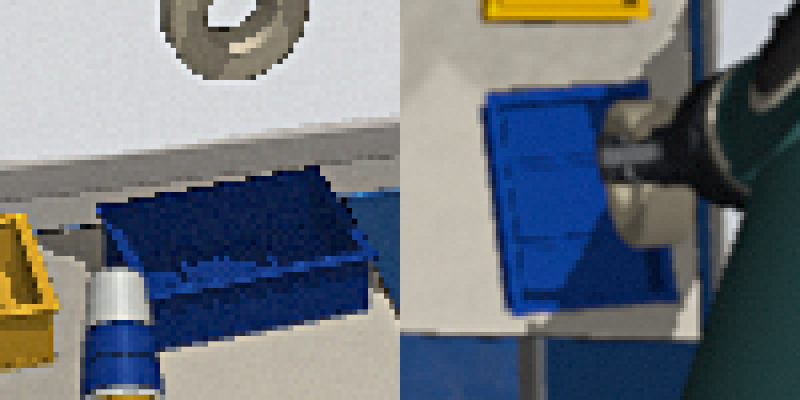

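The ring hangs over the blue bin. The ribs are at right-crop (555,158) and (555,236). I'll check the bin centre against them.

Run:
```python
from h import *
c=np.array([.4415,-.269,0]);bx=np.array([-.1058,.9944,0]);by=np.array([.9944,.1058,0])
def unproj(px,z):
    return least_squares(lambda q:proj("top",[q[0],q[1],z])[0]-px,[.45,-.27]).x
for cy in(158.5,236.5):
    w=unproj(np.array([155/4+345-.5,cy/4+215-.5]),.016);print(w,"bin y",(w-c[:2])@by[:2],"bin x",(w-c[:2])@bx[:2])
# inner-wall extents check: rim corners in this crop (z .045)
q=[unproj(np.array([(x-400)/4+344.5,y/4+214.5]),.045) for x,y in((487,95),(650,83),(512,313),(678,298))]
print(np.array(q),np.mean(q,0))
```

```text
[ 0.47019364 -0.25961934] bin y 0.02952543014234607 bin x 0.006292340714505462
[ 0.4135325  -0.25840866] bin y -0.026690318493563445 bin x 0.013490988419730386
[[ 0.51152415 -0.2042234 ]
 [ 0.52340703 -0.32204865]
 [ 0.35755014 -0.2196699 ]
 [ 0.37094867 -0.33694452]] [ 0.4408575  -0.27072162]
```

```bash
echo '{"ticks": [[0, -0.003, 0.04, 0, 0, 0], [0, -0.003, 0.08, 0, 0, 0], [0, -0.003, 0.11, 0, 0, 0], [0, -0.003, 0.135, 0, 0, 0], [0, -0.003, 0.15, 0, 0, 0], [0, -0.003, 0.155, 0, 0, 0], [0, -0.003, 0.155, 0, 0, 0]]}' | python3 nudge.py
```

```text
time: 11.15
ee_pos: [0.4418, -0.2714, 0.104]
ee_rot: [-0.002, -0.054, 0.999, -0.0]
wrist_force: [0.3, -0.5, -0.6]
grip_width: 0.0283
gripper_force: 52.3
```

```bash
echo '{"ticks": [[0, 0, 0.002, 0, 0, 0], [0, 0, 0.004, 0, 0, 0], [0, 0, 0.004, 0, 0, 0]]}' | python3 nudge.py
```

```text
time: 11.45
ee_pos: [0.442, -0.2722, 0.101]
ee_rot: [-0.001, -0.054, 0.999, -0.001]
wrist_force: [0.5, 0.1, -0.7]
grip_width: 0.0286
gripper_force: 52.3
```

```bash
echo '{"ticks": [[0, 0, 0.001, 0, 0, 0], [0, 0, 0.003, 0, 0, 0], [0, 0, 0.003, 0, 0, 0]]}' | python3 nudge.py; echo '{"ticks": [[0, 0, 0.001, 0, 0, 0], [0, 0, 0.002, 0, 0, 0], [0, 0, 0.002, 0, 0, 0]]}' | python3 nudge.py
```

```text
time: 11.75
ee_pos: [0.4419, -0.2724, 0.0979]
ee_rot: [-0.001, -0.053, 0.999, -0.001]
wrist_force: [0.5, -0.2, 2.4]
grip_width: 0.0282
gripper_force: 52.7
time: 12.05
ee_pos: [0.4421, -0.2728, 0.0975]
ee_rot: [-0.0, -0.053, 0.999, -0.001]
wrist_force: [-4.9, 2.2, 17.5]
grip_width: 0.028
gripper_force: 54.3
```

```bash
echo '{"ticks": [[0, 0, -0.0015, 0, 0, 0], [0, 0, -0.0015, 0, 0, 0], [0, 0, -0.0015, 0, 0, 0]]}' | python3 nudge.py && echo '{"ticks": [[0, 0, 0, 0, 0, 0], [0, 0, 0, 0, 0, 0], [0, 0, 0, 0, 0, 0], [0, 0, 0, 0, 0, 0], [0, 0, 0, 0, 0, 0], [0, 0, 0, 0, 0, 0]]}' | python3 nudge.py 0.06 && echo '{"ticks": [[0, 0, -0.02, 0, 0, 0], [0, 0, -0.05, 0, 0, 0], [0, 0, -0.1, 0, 0, 0], [0, 0, -0.15, 0, 0, 0], [0, 0, -0.2, 0, 0, 0], [0, 0.1, -0.22, 0, 0, 0], [0, 0.2, -0.22, 0, 0, 0], [0, 0.2, -0.22, 0, 0, 0], [0, 0.2, -0.22, 0, 0, 0], [0, 0.2, -0.22, 0, 0, 0], [0, 0.2, -0.22, 0, 0, 0]]}' | python3 nudge.py
python3 - <<'E'
from h import *
s=camrig.get_image("scene");t=camrig.get_image("top")
cv2.imwrite("pics/v6.png",np.hstack([cv2.resize(s[120:340,190:350],(400,550),interpolation=3),cv2.resize(t[160:310,340:440],(367,550),interpolation=3)]))
E
```

```text
time: 12.35
ee_pos: [0.4419, -0.2725, 0.0976]
ee_rot: [-0.001, -0.053, 0.999, -0.001]
wrist_force: [-2.2, 0.5, 7.7]
grip_width: 0.0281
gripper_force: 53.3
time: 12.95
ee_pos: [0.4417, -0.2721, 0.0969]
ee_rot: [-0.001, -0.053, 0.999, -0.001]
wrist_force: [0.0, 1.0, 0.6]
grip_width: 0.0601
gripper_force: 0.0
time: 14.05
ee_pos: [0.4207, -0.0723, 0.3171]
ee_rot: [-0.001, -0.055, 0.998, -0.001]
wrist_force: [0.5, -0.7, 0.2]
grip_width: 0.06
gripper_force: 0.0
```

View pics/v6.png

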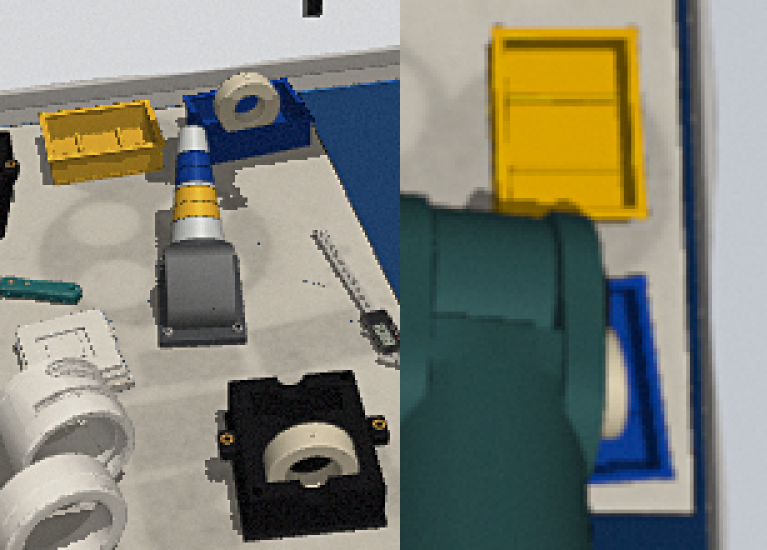

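The ring stands upright in the blue bin at left-crop (245,103). The other ring is still in its cavity at (310,455), and the arm is clear.

```bash
python3 -c "
from cell import arm, camrig, workorder
print(workorder.finish_job())"
```

```text
the job is handed in; nothing more can be done
None
```

The cured ring stopped in the blue band (44 mm bore) and now stands upright in the blue bin; the other ring was left in its cavity, and the job was handed in at about 14 s.

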